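# Daily check of the bench metal tester

### The job

Make the daily check of the bench metal tester: first turn the peak-reset knob on its top back to its zero stop, then take the flat-gripped test paddle out of the white stand and lower its blade well past half its length into the slot in the tester's top. Finish while still holding the paddle there in the gripper, upright, with its collar clear of the tester's top; do not let go or put it down. Leave the two round-handled wands and the other things on the bench where they are.

Things in the scene. Friction and masses are not known exactly. Their poses are not given: they have to be found in the camera images.
- tester: Bench metal tester, fixed to the bench: white housing with a steel top, 200 (x) x 260 (y) x 110 mm high. Origin at the centre of its underside, its front (black display) faces its own -x. The only slot lies at its own (0, +65) mm, the knob at (0, -70) mm, both on the top face.
- slot (a point): Centre of the slot's mouth, level with the tester's top (110 mm above the bench), z up. The slot goes straight down, 42 mm long (its y) and 12 mm wide (its x): 2 mm more than the blade both ways, with a 3 mm bevelled lead-in and a thin black border. It is 25 mm deep; under it is an empty well, floor 98 mm below the mouth.
- reset_knob (a joint): Knob angle in rad: 0 at the hard zero stop, growing clockwise seen from above, so resetting turns it anticlockwise. Starts at 0.6 to 1.3, stays where left (friction 0.04 N m). At 0 the grip bar runs along the tester's x axis, its white pointer line towards the tester's front, at the long tick where the scale begins.
- reset_knob_grip (a point): Grip point on the knob's upright axis, 37 mm above the tester's top. The knob is an upright grip bar 46 mm long, 14 mm thick, 32 mm high (its top 7 mm above this point) on a 48 mm disc whose top is 23 mm below this point. The point turns with the knob: its x axis lies along the bar.
- stand: White plastic stand, fixed to the bench: a plate 70 (x) x 250 (y) mm, its top 90 mm above the bench, on two end walls, open at front and back. Three equal openings 16 (x) x 46 (y) mm at y = -75, 0 and +75 mm. One test piece hangs by its collar in each, in any order. Origin at the centre of its underside.
- paddle: Flat test paddle, grey plastic, about 90 g, upright, z up, origin at the centre of the blade's foot. Blade 10 (x) x 40 (y) mm, 70 mm long, last 6 mm stepped in to 6 x 35. Collar 26 (x) x 56 (y) x 8 mm, underside 70 mm above the foot. Flat grip 14 (x) x 34 (y) mm, 78 to 130 mm above the foot, to pinch across its 14 mm. Hangs in one of the stand's openings, foot 20 mm above the bench.
- paddle_foot (a point): Centre of the blade's foot, the paddle's origin; same axes.
- wand1: Plain grey plastic, the same collar plate and the same overall height as the paddle, but with a round handle of 20 mm diameter and a round rod of 11 mm below. Stands in the stand; leave alone. Origin at the foot.
- wand2: A second round-handled wand like wand1. Leave alone. Origin at the foot.
- amber1: Loose amber bottle with red cap, 44 mm diameter, 85 mm high, beyond the stand; leave alone. Origin at the underside.
- amber2: Second loose amber bottle like amber1; leave alone.
- jar: Loose white jar, 56 mm diameter, 60 mm high, in front of the tester; leave alone. Origin at the underside.
- spoon: Loose metal spoon, 150 mm long, lying in front of the stand; leave alone. Origin at mid-length.
- dish: Loose small steel bowl, 70 mm diameter, 22 mm high, beyond the tester; leave alone. Origin at the underside.
Mind the look-alikes: they are no part of the job. Leave any orange or pink look-alike of the paddle alone.

How it is judged:
On the way, in this order (a step that is already met when the one before it is completed fails the run):
1. the knob is back at its zero stop (value of joint reset_knob below 0.07 rad), for 0.2 s.
2. the paddle's blade is past half its length in the slot (z of paddle_foot in the frame of slot below -0.037 m and angle between the z axis of paddle and the z axis of slot, either way round below 0.12 rad and x of paddle_foot in the frame of slot between -0.004 and 0.004 m and y of paddle_foot in the frame of slot between -0.005 and 0.005 m), for 0.2 s.
At the end, for the whole second after the job is handed in: Knob within 0.07 rad of its zero stop; paddle foot 37 to 68.5 mm below the slot mouth (collar 1.5 mm or more clear), within 4 mm (x) and 5 mm (y) of the slot centre, upright within 0.12 rad, still gripped by the fingers (over 1 N) and still (under 20 mm/s) (all of step 2 and value of joint reset_knob below 0.07 rad and z of paddle_foot in the frame of slot above -0.0685 m and contact force between paddle and the fingers above 1 N and linear speed of paddle below 0.02 m/s); the arm keeps its last pose, push and grip.
It fails at once if a round-handled wand or another thing on the bench is moved more than 30 mm (distance of any of wand1, wand2, amber1, amber2, jar, spoon, dish from where it was at the start of the episode above 0.03 m).
It also fails if it takes over 69 s, if anything falls off the work surface, if the arm or the gripper's body presses on something with over 40 N, if the wrist force passes 120 N, or if a joint passes its speed limit or range.

### The arm

A 6-joint arm with a two-finger parallel gripper is mounted at the origin on the work surface. World frame = base frame: x ahead of the robot, y to its left, z up, the work surface at z = 0. Lengths are in m, angles in rad, forces in N, time in s.
With the tool pointing down it reaches from about 0.275 to 0.75 m from the base axis. Payload 10.2 kg.
Tool frame: the origin (TCP) lies between the finger pads; the fingertips stand 14 mm ahead of it and the grasp point (between the pads) lies 5 mm behind it; z points along the fingers, y is the line along which they close (so a half turn about z gives the same grasp; the last joint's range is limited). The gripper opens to 88 mm and grips with 3 to 60 N. Pads are 18 mm wide; open, the fingers measure 123 mm over their backs; the gripper's body (75 mm by 187 mm) begins 45 mm behind the grasp point.
Start: joints at [-1.412, 0.313, 1.498, -0, 1.331, -0.223], TCP at [0.196, -0.487, 0.253] pointing down, gripper open.
Joint ranges: [-2.94, 2.94], [-0.97, 2.17], [0.19, 2.56], [-1.23, 4.37], [0.02, 3.11], [-2.88, 2.88]. Speed limits (rad/s): [2.39, 2.39, 3.01, 3.14, 3.14, 3.14].

### API

Orientations are given as a unit quaternion [x, y, z, w].
In Python, from workcell import * gives the robot as it stands. Calls block until the motion is done:
- move_pose(position, orientation): joint-space move of the TCP to a pose.
- movel(position, rot=None, speed=0.15): straight line of the TCP; rot=None keeps the orientation; speed is the mean speed in m/s.
- goto_joints(angles): joint-space move.
- set_gripper(opening, newtons=None): finger opening in m; newtons is the grip in N (None keeps the last); returns when the fingers have stopped.
- hold(seconds).
- inverse_kinematics(position, orientation): joint angles nearest the present ones, or None.
- state(): the state.
- get_image(name): name is "side" or "top"; returns a dict with "pixels" (400x640x3 uint8, red, green, blue), "intrinsics" (3x3 intrinsics, pixels), "rvec" (rotation vector, rad) and "tvec" (3), from world to camera coordinates, as OpenCV has them. Camera axes: x right, y down, z forward; pixel columns grow to the right and rows downward; lengths in m; the calibration is good to about 2 mm. A picture is of the moment at which its call begins. There is no depth.
A pose or a line that the arm cannot do raises Unreachable and nothing moves.
- finish_job(): hands the job in; it is judged then, once.
The state is a dict: "clock": time; "joint_positions": joint angles; "joint_vel": joint speeds; "joint_efforts": joint torques, N m; "tool_pos": TCP position; "tool_rot": TCP orientation; "contact_force": force on the tool from outside, world axes, zero at the start; "torque": the same for the moment, N m; "gripper_width": finger opening in m; "grasp_force": force on a finger pad.
Only numpy, scipy, OpenCV 4.12 (cv2) and the standard library are available. Lean on these libraries where they do the work, as an engineer would, in place of code of your own. Each camera call takes 0.05 s, during which the arm holds its last target. There are 200 camera calls.

## Working session

There is one attempt and no reset: what is moved stays moved. The work goes in short steps, each a Python script; the robot and the scene stay as the last script left them, time stands still between calls to the robot, and variables do not carry over. Pictures are saved under pics/ and viewed, at most 10 in all, crops included, and the job is handed in when it is done.

```bash
ls; mkdir -p pics; python3 - <<'E'
from workcell import *
import cv2
for n in("side","top"):
    g=get_image(n); cv2.imwrite(f"pics/{n}0.png",g["pixels"][:,:,::-1])
    print(n,g["intrinsics"],g["rvec"],g["tvec"])
s=state();print(s["tool_pos"],s["tool_rot"],s["gripper_width"],s["clock"])
E
```

```text
pics
side [[455.59754524   0.         311.30945113]
 [  0.         455.59754524 203.90557213]
 [  0.           0.           1.        ]] [ 0.26339588 -2.74270548  1.3506106 ] [0.49901768 0.17646044 0.99201655]
top [[474.95103912   0.         326.35082267]
 [  0.         474.95103912 196.62739383]
 [  0.           0.           1.        ]] [ 2.16798031 -2.13702284  0.10947239] [-0.03315112  0.5307983   1.15941546]
[ 0.19557677 -0.48700864  0.25225258] [ 9.81832993e-01  1.89746364e-01  2.38231262e-05 -5.40034344e-04] 0.08804400108811504 0.1
```

View pics/side0.png

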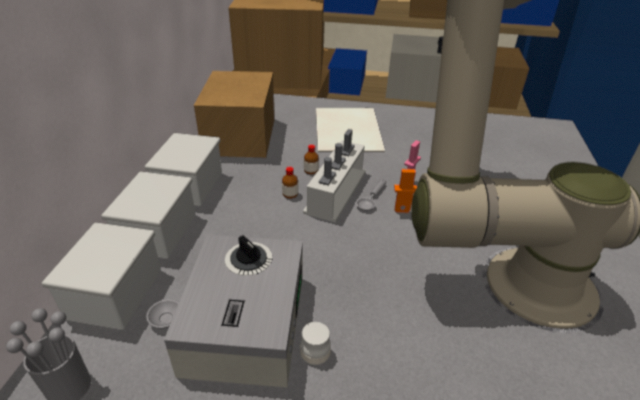

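View pics/top0.png

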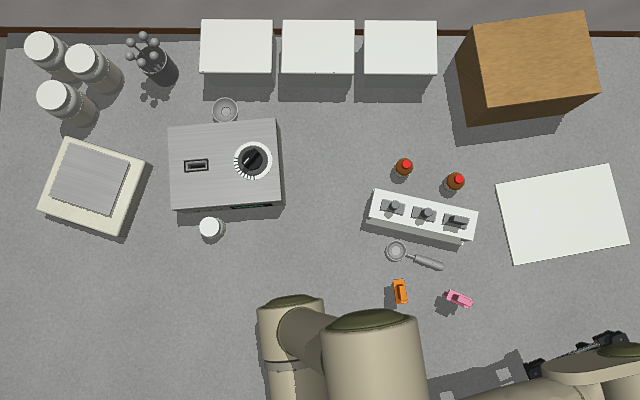

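The side view shows the tester (180-300, 240-370), its knob (248,250), its slot (233,313) and the stand (310-365, 145-215). The top view shows the slot at (196,166), the knob at (253,160) and the stand at (366-478, 190-243). I'll zoom in to tell the paddle from the wands and read the knob pointer.

```bash
cat > h.py <<'E'
from workcell import *
import cv2, numpy as np
from scipy.spatial.transform import Rotation as R
def ray(g,u,v):
    Rm=cv2.Rodrigues(np.array(g["rvec"]))[0]; t=np.array(g["tvec"]).ravel()
    d=Rm.T@np.linalg.inv(g["intrinsics"])@np.array([u,v,1.]); return -Rm.T@t,d
def onplane(g,u,v,z):
    c,d=ray(g,u,v); return c+d*(z-c[2])/d[2]
def proj(g,P):
    return cv2.projectPoints(np.float64(P).reshape(-1,1,3),np.float64(g["rvec"]),np.float64(g["tvec"]),g["intrinsics"],None)[0][:,0]
def crop(p,x0,y0,w,h,k):
    return cv2.resize(p[y0:y0+h,x0:x0+w,::-1],None,fx=k,fy=k,interpolation=cv2.INTER_CUBIC)
E
python3 - <<'E'
from h import *
t=get_image("top");s=get_image("side")
a=np.hstack([crop(t["pixels"],360,180,130,70,3),crop(t["pixels"],160,110,130,70,3)[:, :]])
b=np.hstack([crop(t["pixels"],160,150,130,70,3),crop(s["pixels"],295,120,130,70,3)])
cv2.imwrite("pics/z1.png",np.vstack([a,b]))
hsv=cv2.cvtColor(t["pixels"],cv2.COLOR_RGB2HSV)
# stand plate: bright unsaturated in its window ; 
v=t["pixels"].min(2).astype(int)
for nm,(x0,y0,x1,y1),lo,hi,z in (("stand",(355,180,490,255),215,256,.09),("tester",(155,110,300,220),125,206,.11)):
    m=((v>=lo)&(v<hi)).astype(np.uint8)*255
    w=np.zeros_like(m);w[y0:y1,x0:x1]=m[y0:y1,x0:x1]
    w=cv2.morphologyEx(w,cv2.MORPH_OPEN,np.ones((3,3)))
    c=max(cv2.findContours(w,cv2.RETR_EXTERNAL,cv2.CHAIN_APPROX_NONE)[0],key=cv2.contourArea)
    P=np.array([onplane(t,*p[0],z)[:2] for p in c])
    r=cv2.minAreaRect((P*1000).astype(np.float32)); print(nm,cv2.contourArea(c),r, cv2.boundingRect(c))
for k,pt in (("slot",(196,166)),("knobdisc",(253,160)),("w",(393,206)),("m",(425,213)),("r",(457,221))): print(k,onplane(t,*pt,.11 if k[0] in"sk" else .09))
print(v[140,175:290:6], v[195:243,400])
E
```

```text
stand 1622.5 ((486.6483154296875, -255.84571838378906), (248.36581420898438, 68.51776885986328), 77.69706726074219) (369, 189, 109, 51)
tester 13563.0 ((597.3594970703125, 212.27261352539062), (262.60662841796875, 348.87646484375), 0.8129684329032898) (155, 110, 145, 110)
slot [0.5907514  0.28292998 0.11      ]
knobdisc [0.60683837 0.14808114 0.11      ]
w [ 0.50398302 -0.18494334  0.09      ]
m [ 0.48838963 -0.26042456  0.09      ]
r [ 0.4705225  -0.33544305  0.09      ]
[166 168 168 168 168 170 171 170 169 172 170 167 164 161 168 170 170  52
 152 146] [228 225 225 224 225 226 232 194 148 138 139 140 142 140 139 139 138 140
 149  95 118 230 228 225 225 225 225 228 240 135 135 140 140 142 143 149
  95  89  90  91  93  94  90  84 157 150 185 125]
```

View pics/z1.png

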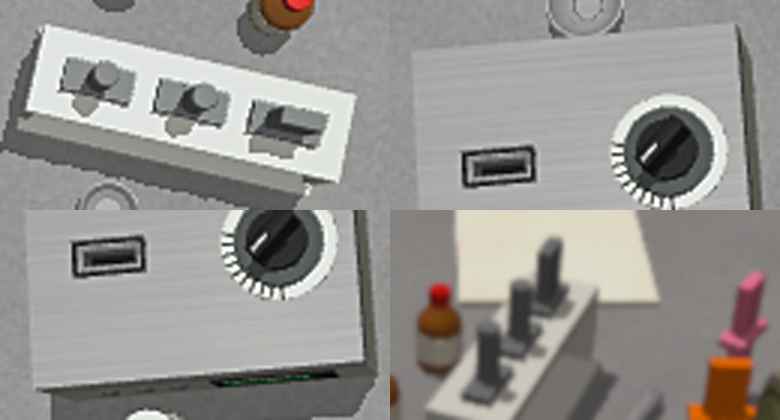

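The top row shows the flat-gripped paddle in the right opening, at pixel (457,222), with round handles in the other two. The knob pointer points lower-left, roughly 0.7 to 0.8 rad clockwise of the front. Next I'll measure these accurately.

```bash
cat > meas.py <<'E'
from h import *
def blob(mask,box):
    x0,y0,x1,y1=box; w=np.zeros(mask.shape,np.uint8); w[y0:y1,x0:x1]=mask[y0:y1,x0:x1]
    c=max(cv2.findContours(w,cv2.RETR_EXTERNAL,cv2.CHAIN_APPROX_NONE)[0],key=cv2.contourArea)
    f=np.zeros_like(w); cv2.drawContours(f,[c],-1,1,-1); return f
def world(g,f,z):
    ys,xs=np.nonzero(f); return np.array([onplane(g,x,y,z)[:2] for x,y in zip(xs,ys)])
def axis(P):
    c=P.mean(0); w,V=np.linalg.eigh(np.cov((P-c).T)); a=V[:,1]; return c,np.degrees(np.arctan2(a[1],a[0]))%180,np.sqrt(12*w[::-1])
E
python3 - <<'E'
from meas import *
t=get_image("top");s=get_image("side")
vt=t["pixels"].max(2).astype(int);vs=s["pixels"].max(2).astype(int)
print("slot top",axis(world(t,blob((vt<70).astype(np.uint8),(178,152,214,180)),.11)))
print("slot side",axis(world(s,blob((vs<75).astype(np.uint8),(212,292,252,334)),.11)))
top=cv2.morphologyEx(((cv2.blur(t["pixels"],(3,3)).min(2)>154)).astype(np.uint8),cv2.MORPH_OPEN,np.ones((5,5)))
f=blob(top,(160,112,288,213));P=world(t,f,.11);print("tester",P.shape,cv2.minAreaRect((P*1000).astype(np.float32)))
print("bar",axis(world(t,blob((vt<45).astype(np.uint8),(238,145,270,176)),.154)))
f=blob((vt>150).astype(np.uint8),(241,149,262,171))
print("ptr",axis(world(t,f,.154)),f.sum())
print("knobdisc",axis(world(t,blob((vt<110).astype(np.uint8),(234,140,274,182)),.124)))
print(vt[146:176,236:272:2])
print("pad",vt[210:234:1,442:474:2])
E
```

```text
slot top (array([0.59291528, 0.28394639]), np.float64(95.90969765510772), array([0.05683388, 0.02782579]))
slot side (array([0.59337024, 0.28492471]), np.float64(96.1535384396495), array([0.0564675 , 0.02741239]))
tester (9003, 2) ((601.0234985351562, 220.4818572998047), (201.1417999267578, 259.2728271484375), 5.77482795715332)
bar (array([0.60327454, 0.14772999]), np.float64(142.53241182669964), array([0.04248414, 0.02679672]))
ptr (array([0.5963703 , 0.15719826]), np.float64(141.9930884635611), array([0.01836703, 0.00222035])) 7
knobdisc (array([0.60240304, 0.14813436]), np.float64(155.33533713189954), array([0.06358151, 0.06092257]))
[[176 173 211 232 236 244 139  86  95  95 109 140 245 232 233 199 170 173]
 [175 172 233 233 244 109  84  85  91  94  87  83 145 240 230 230 165 171]
 [170 210 232 239 104  80  86  93  94  59  98  89  81 228 233 232 200 171]
 [172 233 236 208  75  90  94  96  65  34  69  95  84 113 243 231 230 171]
 [196 232 237  96  87  97  64  48  38  40  40 102  91  80 184 232 231 167]
 [225 232 207  80  91  62  42  41  38  43  49  70  95  87 110 238 231 199]
 [234
[... 2708 characters left out ...]
  45  54  58 101 212 229 228]
 [120  79  60  84  86  85  86  75  55  44  35  61  86 240 229 228]
 [242 138 144 101  79  92  85  86  85  79 120 141 150 236 228 228]
 [235 141 148 147 145 115  68  89  84  92 143 139 156 232 228 228]
 [234 142 144 146 148 148 148 113  64  79 160 139 168 230 228 228]
 [235 142 143 144 144 145 148 146 140  98  68 104 162 229 228 228]
 [234 140 142 141 143 145 144 144 156 243 122 109 234 229 228 228]
 [230 129 131 130 138 142 143 140 241 234 234 234 232 228 228 228]
 [233 235 236 238 124 133 140 136 242 229 231 231 229 228 228 229]
 [237 235 233 233 233 233 129 126 237 228 228 228 228 228 228 229]
 [216 243 236 232 232 235 235 235 232 228 228 228 228 228 228 230]]
```

```bash
cat >> h.py <<'E'
def q(deg): return (R.from_euler('z',deg,degrees=True)*R.from_euler('x',180,degrees=True)).as_quat()
def yaw():
    x=R.from_quat(state()["tool_rot"]).as_matrix()[:,0]; return np.degrees(np.arctan2(x[1],x[0]))%360
def rep(m=""):
    s=state(); print(m,"t%.1f"%s["clock"],np.round(s["tool_pos"],4),"yaw%.1f"%yaw(),"F",np.round(s["contact_force"],1),"M",np.round(s["torque"],2),"w%.4f g%.1f"%(s["gripper_width"],s["grasp_force"]))
E
python3 - <<'E'
from h import *
K=[.6073,.1504]
move_pose(K+[.25],q(143)); rep("above")
set_gripper(.05,15)
movel(K+[.144],speed=.1); rep("down")
set_gripper(0,15); rep("closed")
j=np.array(state()["joint_positions"]); print(np.round(j,3))
for i in range(6):
    j[5]-=np.radians(7); goto_joints(j); rep()
E
```

```text
above t3.0 [0.6075 0.1496 0.25  ] yaw142.9 F [-0.4 -0.4  0.2] M [-0.01 -0.18  0.01] w0.0882 g0.0
down t4.9 [0.6076 0.1504 0.1447] yaw143.0 F [ 0.2 -0.2 -0.7] M [ 0.05 -0.11  0.05] w0.0500 g0.0
closed t5.5 [0.6068 0.1493 0.1441] yaw143.0 F [-4.7 -6.4  2.8] M [-0.93  0.52 -0.04] w0.0139 g15.0
[ 0.055  0.627  1.311 -0.002  1.206 -0.869]
 t5.8 [0.6068 0.1492 0.1441] yaw149.8 F [-0.1 -1.1  1. ] M [-0.08  0.01  0.  ] w0.0139 g15.0
 t6.0 [0.6067 0.1492 0.1441] yaw156.7 F [-0.6 -2.9  0.3] M [-0.19 -0.01  0.02] w0.0140 g15.0
 t6.3 [0.6068 0.1492 0.1441] yaw163.6 F [-1.8 -1.7  0.1] M [-0.26  0.09  0.04] w0.0137 g15.0
 t6.5 [0.6068 0.1492 0.1441] yaw170.6 F [-2.6 -2.4  1.3] M [-0.36  0.15 -0.  ] w0.0142 g15.0
 t6.8 [0.6067 0.1492 0.1441] yaw177.6 F [-2.4 -3.8  1.7] M [-0.43  0.2   0.09] w0.0137 g15.0
 t7.0 [0.6067 0.1492 0.1441] yaw184.6 F [-1.8 -3.8  1.1] M [-0.51  0.28  0.09] w0.0139 g15.0
```

```bash
python3 - <<'E'
from h import *
j=np.array(state()["joint_positions"])
for i in range(4):
    j[5]-=np.radians(1.5); goto_joints(j); rep()
    if abs(state()["torque"][2])>.35: break
set_gripper(.05); rep("open")
p=state()["tool_pos"]; movel([p[0],p[1],.25],speed=.2)
move_pose([.4705,-.3291,.25],q(77.6)); rep("stand")
t=get_image("top"); s=get_image("side")
b=np.hstack([crop(t["pixels"],225,130,60,60,6),crop(s["pixels"],290,110,70,60,6)[:360]])
cv2.imwrite("pics/z2.png",b)
E
```

```text
t7.3 [0.6067 0.1492 0.1441] yaw185.9 F [-2.  -3.8  1. ] M [-0.39  0.22 -0.08] w0.0136 g15.0
 t7.5 [0.6068 0.1492 0.1441] yaw187.5 F [-1.1 -3.   1.4] M [-0.45  0.19 -0.35] w0.0142 g15.0
 t7.8 [0.6067 0.1492 0.1441] yaw189.0 F [-2.3 -2.7  0.6] M [-0.41  0.16 -0.37] w0.0141 g15.0
open t8.5 [0.6068 0.1492 0.1441] yaw189.1 F [ 0.9 -0.   0.2] M [ 0.05 -0.12  0.02] w0.0497 g0.0
stand t10.9 [ 0.471  -0.3284  0.25  ] yaw77.7 F [-0.5 -0.2 -0.6] M [ 0.02 -0.07  0.  ] w0.0501 g0.0
```

View pics/z2.png

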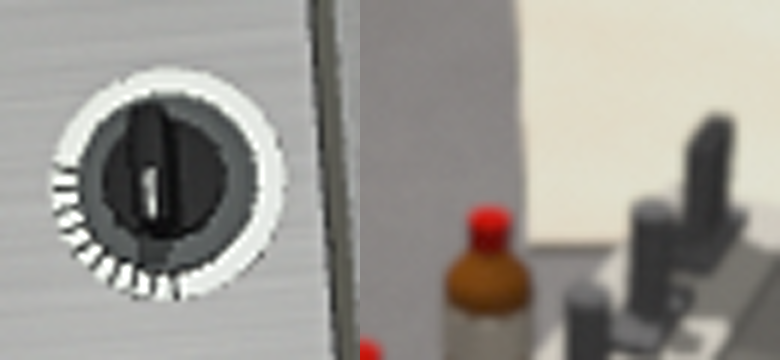

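The left crop shows the knob pointer at (150,190), pointing at the front by the start of the scale. The torque rise confirmed the stop. Now I'll grasp the paddle.

```bash
python3 - <<'E'
from h import *
movel([.4705,-.3291,.122],speed=.1); rep("down")
set_gripper(0,25); rep("closed")
movel([.4705,-.3291,.27],speed=.1); rep("lift")
t=get_image("top"); s=get_image("side")
b=np.hstack([crop(t["pixels"],420,180,100,80,4),crop(s["pixels"],300,60,100,80,4)])
cv2.imwrite("pics/z3.png",b)
E
```

```text
down t12.5 [ 0.4707 -0.3293  0.1226] yaw77.6 F [-0.1  1.  -0.1] M [-0.03 -0.06 -0.01] w0.0502 g0.0
closed t13.1 [ 0.4705 -0.3291  0.122 ] yaw77.6 F [-0.   1.1  0.4] M [-0.03 -0.04  0.01] w0.0140 g25.0
lift t14.8 [ 0.4704 -0.329   0.2694] yaw77.6 F [ 0.1 -0.2 -1. ] M [ 0.01 -0.03 -0.02] w0.0140 g25.0
```

View pics/z3.png

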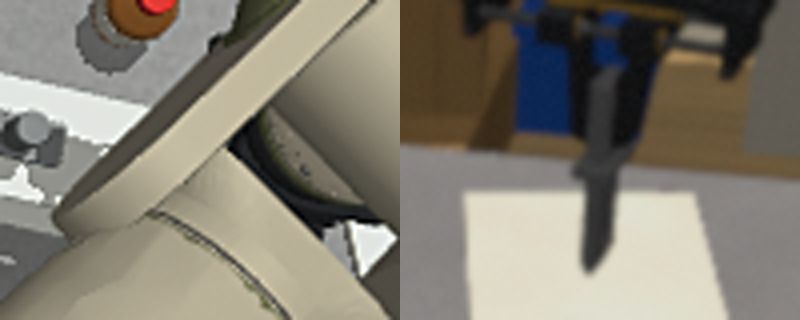

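The right crop shows the paddle upright in the gripper, with its foot at about (590,265) in the crop. Next I'll carry it above the slot.

```bash
python3 - <<'E'
from h import *
S=[.5935,.2847]
move_pose(S+[.27],q(95.9)); movel(S+[.232],speed=.1); hold(.3); rep("above")
t=get_image("top"); s=get_image("side")
for g in(t,s):
    Rm=cv2.Rodrigues(np.array(g["rvec"]))[0]; print("cam",-Rm.T@np.array(g["tvec"]).ravel(), proj(g,[S+[.11],S+[.13]]).round(1).tolist())
np.savez("ab.npz",t=t["pixels"],s=s["pixels"])
b=np.hstack([crop(t["pixels"],150,120,80,100,5),crop(s["pixels"],195,245,80,100,5)])
cv2.imwrite("pics/z4.png",b)
E
```

```text
above t17.9 [0.5936 0.2847 0.2325] yaw95.9 F [-0.3  0.7 -1.2] M [ 0.01 -0.07 -0.05] w0.0141 g25.0
cam [ 0.39084678 -0.04637314  1.21333358] [[195.3, 164.8], [192.8, 163.3]]
cam [0.37214304 0.76019828 0.74017693] [[232.6, 312.7], [231.5, 305.1]]
```

View pics/z4.png

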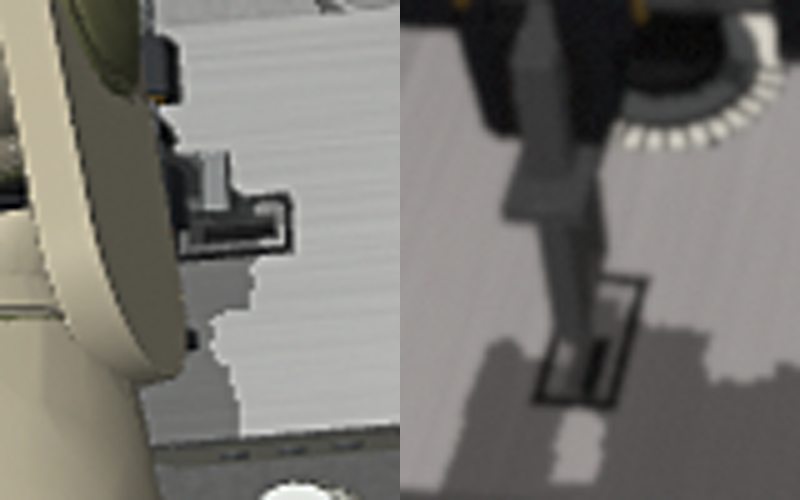

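```bash
python3 - <<'E'
from h import *
d=np.load("ab.npz"); t=get_image("top"); s=get_image("side")
T=d["t"].mean(2); print(T[146:172,184:212].astype(int))
Sx=np.array([.5936,.2847]); a=np.radians(5.9); Q=np.array([[np.cos(a),-np.sin(a)],[np.sin(a),np.cos(a)]])
def pr(g,l,z): return proj(g,[np.r_[Sx+Q@np.array(p),z] for p in l]).round(1).tolist()
for z in(.2005,.2085): print("collar -y end top",z,pr(t,[(.013,-.028),(-.013,-.028)],z))
print("blade foot -y end top",pr(t,[(.003,-.0175),(-.003,-.0175)],.1305),"step",pr(t,[(.005,-.02),(-.005,-.02)],.1365))
print("collar +y side low",pr(s,[(.013,.028),(-.013,.028)],.2005),"hi",pr(s,[(.013,.028),(-.013,.028)],.2085))
print("foot side",pr(s,[(.003,.0175),(-.003,.0175),(-.003,-.0175)],.1305))
print("grip top +y side",pr(s,[(.007,.017),(-.007,.017)],.2605))
S=d["s"].mean(2).astype(int); print("collar");print(S[276:293,212:236]); print("foot");print(S[300:326,222:240])
E
```

```text
[[ 77 191 176 172 171 172 173 171 170 169 170 170 169 168 168 167 166 168
  167 168 169 169 171 172 172 172 173 173]
 [ 37 120 176 167 167 167 166 166 168 168 168 170 170 172 172 172 173 173
  174 174 174 174 174 174 172 172 172 171]
 [ 28 107 179 172 172 172 171 173 174 174 174 174 174 173 172 172 172 172
  170 170 170 170 171 171 172 172 174 174]
 [ 73 194 186 180 178 178 178 176 175 175 176 176 173 172 172 172 172 172
  173 175 175 175 174 175 174 174 172 171]
 [ 60 135 148 152 148 122 152 153 165 146 146 113 178 172 171 170 170 170
  168 169 168 167 166 167 169 169 169 168]
 [ 45  56  72  85  89  91 143 138 137 136 133  65 178 170 168 167 168 170
  169 170 170 171 171 171 171 171 172 172]
 [ 44  46  45  47  69  83  96 140 136 139 135  59 184 173 170 171 171 171
  172 172 172 173 173 173 174 173 172 172]
 [ 26  33  49  45  49  68  92 143 137 139 140  53 156 178 172 171 171 171
  170 170 169 169 170 169 169 169 169 169]
 [ 22  23  32  49  44  50  94 145 138 141 143  53 148 175 168 168 169 168
  169 169 168 168 170 169 169 170 170 170]
 [ 25  21  26  45  45  48  97 145 139 139 135  
[... 5329 characters left out ...]
 14  31  53  64  50  30]
 [ 85  61  38  58  89  97  93  72  55  49  38  19  20  37  60  64  42  30]
 [ 71  44  33  53  78  84  77  62  53  47  32  21  19  42  64  64  39  36]
 [ 67  38  38  62  74  75  67  56  50  45  25  19  23  48  66  59  35  43]
 [ 58  35  45  67  76  72  62  53  49  40  22  18  30  55  64  49  32  49]
 [ 49  33  52  73  76  72  59  52  46  33  18  19  41  63  64  43  31  54]
 [ 43  36  58  71  73  68  58  53  48  32  18  26  47  64  61  37  35  63]
 [ 34  32  52  63  64  58  58  54  49  36  23  32  51  62  54  35  43  69]
 [ 28  27  37  45  45  44  44  45  42  36  29  35  47  54  44  32  50  76]
 [ 40  37  40  37  36  36  34  40  44  38  32  31  35  35  28  29  54  78]]
```

Both cameras put the paddle within about 1 to 1.5 mm of the slot. The top view asks for about -1.7 mm in y, the side view about +0.5 mm. I'll shift y by -1 mm and descend while watching the forces.

```bash
python3 - <<'E'
from h import *
x,y=.5934,.2837
movel([x,y,.222],speed=.05); rep("start")
for z in np.arange(.216,.157,-.004):
    movel([x,y,z],speed=.03); rep()
    f=np.array(state()["contact_force"])
    if np.linalg.norm(f)>9: print("stop"); break
E
```

```text
start t18.5 [0.5933 0.2836 0.2214] yaw95.9 F [ 0.4  0.4 -0.1] M [-0.04 -0.12  0.  ] w0.0140 g25.0
 t18.8 [0.5933 0.2837 0.2158] yaw95.9 F [ 0.1  0.2 -0.8] M [-0.05 -0.08 -0.01] w0.0139 g25.0
 t19.1 [0.5933 0.2837 0.2118] yaw95.9 F [ 0.2 -0.  -0.5] M [-0.04 -0.12  0.01] w0.0137 g25.0
 t19.4 [0.5933 0.2837 0.2077] yaw95.9 F [ 0.1 -0.1 -1.7] M [-0.02 -0.09  0.04] w0.0142 g25.0
 t19.7 [0.5933 0.2837 0.2037] yaw95.9 F [ 0.2 -0.3 -1.2] M [-0.02 -0.07 -0.04] w0.0140 g25.0
 t19.9 [0.5933 0.2837 0.1997] yaw95.9 F [ 0.3 -0.  -0.6] M [-0.03 -0.14  0.  ] w0.0136 g25.0
 t20.2 [0.5933 0.2837 0.1957] yaw95.9 F [-0.7  0.5 -0.5] M [-0.06 -0.1   0.03] w0.0138 g25.0
 t20.5 [0.5933 0.2837 0.1917] yaw95.9 F [-0.1 -1.1 -0.1] M [-0.01 -0.08  0.03] w0.0138 g25.0
 t20.8 [0.5933 0.2837 0.1877] yaw95.9 F [-0.8  0.3 -0.7] M [-0.  -0.1  0. ] w0.0141 g25.0
 t21.1 [0.5933 0.2837 0.1837] yaw95.9 F [-0.6 -0.6 -1.5] M [-0.03 -0.09  0.03] w0.0138 g25.0
 t21.4 [0.5933 0.2837 0.1797] yaw95.9 F [ 0.7  0.3 -1.8] M [-0.01 -0.12 -0.01] w0.0138 g25.0
 t21.6 [0.5933 0.2837 0.1757] yaw95.9 F [-0.4 -0.5 -0.8] M [-0.03 -0.08  0.02] w0.0135 g25.0
 t21.9 [0.5933 0.2837 0.1717] yaw95.9 F [ 0.2  0.1 -1.4] M [-0.05 -0.05 -0.01] w0.0140 g25.0
 t22.2 [0.5933 0.2837 0.1677] yaw95.9 F [-0.   0.1 -1.1] M [ 0.02 -0.09 -0.04] w0.0138 g25.0
 t22.5 [0.5933 0.2837 0.1637] yaw95.9 F [-0.4  0.7 -1. ] M [-0.03 -0.04 -0.03] w0.0137 g25.0
 t22.8 [0.5933 0.2837 0.1597] yaw95.9 F [-0.1  1.3 -1.3] M [-0.06 -0.05  0.03] w0.0137 g25.0
```

It went in without any force. Before handing in, I'll check the depth and fit in a picture.

```bash
python3 - <<'E'
from h import *
hold(.3); s=get_image("side"); t=get_image("top"); rep()
cv2.imwrite("pics/z5.png",np.hstack([crop(s["pixels"],190,235,100,100,4),crop(t["pixels"],160,120,100,100,4)]))
c=np.array([.5933,.2837]); a=np.radians(5.9)
Q=np.array([[np.cos(a),-np.sin(a)],[np.sin(a),np.cos(a)]])
print("predicted collar low +y corners",((proj(s,[np.r_[c+Q@np.array(p),.1277] for p in((.013,.028),(-.013,.028))])-[190,235])*4).round())
E
```

```text
t23.2 [0.5934 0.2837 0.1601] yaw95.9 F [ 0.6  0.4 -0.1] M [ 0.   -0.1  -0.05] w0.0139 g25.0
predicted collar low +y corners [[122. 333.]
 [184. 338.]]
```

View pics/z5.png

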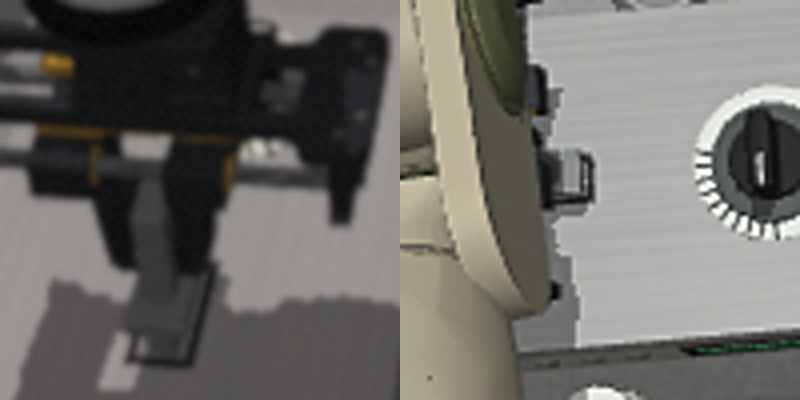

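The side crop shows the blade in the slot and the paddle upright. The collar's lower edge, at about (125-190, 333), matches the position predicted for about 18 mm clear, so the foot is about 52 mm down. The knob still points to zero at (762,160), so I'm handing in.

```bash
python3 -c "
from workcell import *
print(finish_job())"
```

```text
the job is handed in; nothing more can be done
None
```

I handed the job in: the knob is back at its zero stop, and the gripper is still holding the paddle upright in the slot, with its blade about 52 mm deep and the collar about 18 mm clear. The call returned no verdict.

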